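Clear and unlatch a finds crate gate and hold it wide open

TASK

A colleague needs both hands to lift the bone find out of the plywood crate, so its sprung gate has to be held wide open: first stand the vial that is in the gate's way upright in the cardboard tray, beside the vial already there, and let go of it. Then squeeze the transit catch on the crate's roof fully, so that its bolt stays drawn out of the gate's staple. Last squeeze the catch handle on the gate and, keeping it squeezed, swing the gate out past its half-way detent until it stands square to the crate's front or a little beyond, and finish still gripping it there, without disturbing the other loose things.

Things in the scene. Friction and masses are not known exactly. Their poses are not given: they have to be found in the camera images.
- crate: plywood crate with a bone find in it, fixed, 180 deep (x), 240 wide (y), roof at z = 150 mm. Origin: centre of its underside. Its front (own -x) is closed by a barred steel gate, 95 to 109 mm before the origin, z 12 to 150. A roller bracket stands out at the hinge corner to y = +191, z up to 168; a steel keeper at the other front corner to y = -143, z up to 166
- transit_grip (a point): transit catch on the crate's roof: point for the TCP, z = 186 mm, axes as the crate's. Two tabs stand here to z = 202, 20 mm wide (x), 8 thick (y), pinched along the crate's y. The +y tab is fixed, outer face 19 mm from this point; the -y tab moves with the bolt, outer face 31 mm away, 19 when fully squeezed (50, then 38 overall). Ironwork under the fingers up to z = 164
- transit_bolt (a joint): travel of the transit bolt (m): 0 = through the gate's staple, 0.012 = fully squeezed; it frees the gate from 0.010. About 5 N of friction, no spring: it stays where it is left
- gate_hinge (a point): point on the gate's vertical hinge axis at the crate's front corner, z = 150 mm (fixed; axes as the crate's)
- gate (a joint): gate angle (rad): 0 shut, grows as its free end swings out towards the crate's -x (clockwise from above), stop at 1.85. A spring pulls it shut (0.15 N m shut, 0.35 wide). A sprung roller makes a detent at 0.5 to 0.8 (about 5 N at the handle); let go beyond it, the gate falls back to about 1.0. Free edge 236 mm from the hinge axis, bolt tip 252
- handle_grip (a point): the gate's squeeze handle (x across the gate, -y along it away from the hinge): point for the TCP, 181 mm from the hinge axis, z = 186. Two tabs as on the transit catch stand here from z = 150 to 202, pinched along y: that nearer the hinge is fixed, outer face 19 mm from this point; the outer one moves with the bolt, outer face 31 mm away, 19 when squeezed. Ironwork below up to z = 164
- handle_catch (a joint): travel of the handle's bolt (m): 0 = in the crate's keeper, 0.012 = fully squeezed; it frees the gate from 0.009. Spring of 6 N, growing to 9 N when fully squeezed; springs back when let go
- stray_vial: screw vial, 28 mm across, 50 mm high, standing on the table in front of the gate within its swing, 38 g. Origin: centre of its underside; z up
- tray: open cardboard tray, fixed, 111 (x) x 150 (y) x 33 mm high, walls 3 mm, floor 2 mm thick. Origin: centre of its underside; z up
- tray_vial: shorter vial, 34 mm across, 36 mm high, standing in the tray towards its +y end (30 to 50 mm from the tray's centre, up to 20 mm to either side). Leave it standing. Origin: centre of its underside
- blower: rubber dust blower, a bulb 52 mm across with a spout, 88 mm high, standing on the table. Leave it alone. Origin: centre of its underside
- lens: hand lens lying flat, 45 (x) x 131 (y) x 10 mm, lens at its +y end. Leave it alone. Origin: centre of its underside

How it is judged:
By the outcome, as a careful person would: the job done as asked, in the order asked, and still so for the second after the job is handed in, while the arm keeps its last pose, push and grip.
It also fails if it takes over 61 s, if anything falls off the work surface, if the arm or the gripper's body presses on something with over 40 N, if the wrist force passes 120 N, or if a joint passes its speed limit or range.

ROBOT

A 6-joint arm with a two-finger parallel gripper is mounted at the origin on the work surface; the furniture and walls round the work are solid. World frame = base frame: x ahead of the robot, y to its left, z up, the work surface at z = 0. Lengths are in m, angles in rad, forces in N, time in s.
With the tool pointing down it reaches from about 0.225 to 0.875 m from the base axis. Payload 3.4 kg.
Tool frame: the origin (TCP) lies between the finger pads, 19 mm behind the fingertips; this is the grasp point; z points along the fingers, y is the line along which they close (so a half turn about z gives the same grasp; the last joint's range is limited). The gripper opens to 85 mm and grips with 20 to 120 N. Pads are 22 mm wide; open, the fingers measure 114 mm over their backs; the gripper's body (76 mm by 85 mm) begins 54 mm behind the grasp point. The pads swing forward as they close: fully open they stand 13 mm farther back than shut.
Start: joints at [1.211, 0.276, 1.505, -0, 1.361, -0.121], TCP at [0.136, 0.559, 0.25] pointing down, gripper open.
Joint ranges: [-2.89, 2.89], [-0.75, 2.08], [0.22, 2.7], [-1.18, 4.32], [0.11, 2.71], [-2.7, 2.7]. Speed limits (rad/s): [2.57, 2.57, 3.14, 3.14, 3.14, 3.14].

INTERFACE

Orientations are given as a unit quaternion [w, x, y, z].
In Python, from rig import manip gives the robot as it stands. The module is installed in compiled form; this text tells all that it offers.
- The arm moves only by the tool play_rows, never from a script. Its argument "motion" is a list of rows, each a list of 5 numbers: the shift along the tool's x, y, z in units of 40 mm (1.0 is 40 mm), then the turn about the tool's z in units of 10 degrees (1.0 is 10 degrees), then the finger opening in mm, from 0 to 85.4. A call has 1 to 5 rows; each row is the pose to reach, as a shift and turn from the pose commanded when the call began, along the tool's axes at that moment; what a row does not reach only later rows make up. A row lasts 1/8 s, in which the tool goes at most 62.5 mm and 10.7 degrees, less where a joint would pass 70% of its speed; a pose out of reach is approached as far as the arm can. A call with a gripper value outside its range is refused whole. The fingers move at their own pace and stop on an object; "newtons" is the grip in N (left out, the last holds). Time passes only in rows, so rows that repeat a pose let the fingers close. It gives the time, the measured TCP pose, the force, the opening and the grip force at its end, in the units of the state.
- manip.get_state(): the state, without advancing time (a new reading comes with each control period).
- manip.get_image(name): name is "side" or "top"; returns a dict with "img" (420x560x3 uint8, red, green, blue), "range_z" (420x560 float32, m along the optical axis (not along the pixel's ray), 0 where there is no reading), "fx", "fy", "cx", "cy" (pixels), "D" ([k1, k2, p1, p2, k3] as OpenCV has them; the pictures are not rectified), "R" (3x3) and "t" (3): a world point X has camera coordinates R X + t. Camera axes: x right, y down, z forward; pixel columns grow to the right and rows downward; lengths in m; the calibration is good to about 2 mm. A picture is of the moment at which its call begins.
- manip.sign_off(): hands the job in; it is judged then, once.
The state is a dict: "clock": time; "qpos": joint angles; "qd": joint speeds; "effort": joint torques, N m; "position": TCP position; "ee_rot": TCP orientation; "contact_force": force on the tool from outside, world axes, zero at the start; "moment": the same for the moment, N m; "width": finger opening in m; "gripper_force": force on a finger pad.
Only numpy, scipy, OpenCV 4.12 (cv2) and the standard library are available. Lean on these libraries where they do the work, as an engineer would, in place of code of your own. Each camera call takes 0.05 s, during which the arm holds its last target. There are 200 camera calls.

## Working session

There is one attempt and no reset: what is moved stays moved. The work goes in short steps, Python scripts to look and compute and a tool call to move; the robot and the scene stay as the last step left them, time stands still between calls to the robot, and variables do not carry over. Pictures are saved under pics/ and viewed, at most 10 in all, crops included, and the job is handed in when it is done.

Besides the shell and the picture viewer there is one more tool, called after "Emit:" by a JSON object that holds its "op" and its "data", one argument or row to a line. play_rows: Moves the arm, as the interface text tells. Its arguments: {"type":"object","properties":{"motion":{"type":"array","items":{"type":"array","items":{"type":"number"}}},"newtons":{"type":"number"}},"required":["motion"]}

```bash
mkdir -p pics; cat > h.py <<'E'
import numpy as np, cv2
from rig import manip
def grab(n,f=None):
    d=manip.get_image(n)
    if f: cv2.imwrite('pics/'+f,cv2.cvtColor(d['img'],cv2.COLOR_RGB2BGR))
    return d
def cloud(d):
    h,w=d['range_z'].shape
    K=np.array([[d['fx'],0,d['cx']],[0,d['fy'],d['cy']],[0,0,1]])
    u,v=np.meshgrid(np.arange(w),np.arange(h))
    p=cv2.undistortPoints(np.stack([u,v],-1).reshape(-1,1,2).astype(np.float64),K,np.array(d['D'],float)).reshape(h,w,2)
    z=d['range_z'][...,None]
    C=np.concatenate([p*z,z],-1)
    return (C-np.array(d['t']))@np.array(d['R']), np.concatenate([p,np.ones((h,w,1))],-1)@np.array(d['R'])
def plane(d,px,z):
    _,r=cloud(d); c=-np.array(d['R']).T@np.array(d['t'])
    r=r[int(px[1]),int(px[0])]; return c+r*(z-c[2])/r[2]
def proj(d,X):
    K=np.array([[d['fx'],0,d['cx']],[0,d['fy'],d['cy']],[0,0,1]])
    return cv2.projectPoints(np.array(X,float).reshape(-1,1,3),cv2.Rodrigues(np.array(d['R']))[0],np.array(d['t'],float),K,np.array(d['D'],float))[0].reshape(-1,2)
E
python3 - <<'E'
from h import *
s=manip.get_state();print({k:np.round(v,4) for k,v in s.items()})
for n in('top','side'):
    d=grab(n,n+'0.png'); np.savez(n+'0',**d); P,_=cloud(d); print(n,-np.array(d['R']).T@np.array(d['t']),d['fx'])
E
```

```text
{'clock': np.float64(0.0), 'qpos': array([ 1.211 ,  0.2766,  1.5061,  0.    ,  1.3607, -0.121 ]), 'qd': array([ 0.0014, -0.001 ,  0.0005,  0.0009, -0.0002,  0.0007]), 'effort': array([ 7.00000e-04, -4.16766e+01, -2.45816e+01,  0.00000e+00,
        1.09000e-02, -0.00000e+00]), 'position': array([0.1358, 0.5582, 0.2491]), 'ee_rot': array([-2.000e-04,  1.191e-01,  9.929e-01, -9.000e-04]), 'contact_force': array([-0.3384,  0.8374,  0.5966]), 'moment': array([ 0.0458, -0.046 ,  0.022 ]), 'gripper_force': np.float64(0.0), 'width': np.float64(0.0856)}
top [0.32817687 0.10835961 1.27654022] 440.1797273913073
side [0.19559911 1.00917267 0.86839544] 473.43165210284565
```

View pics/top0.png

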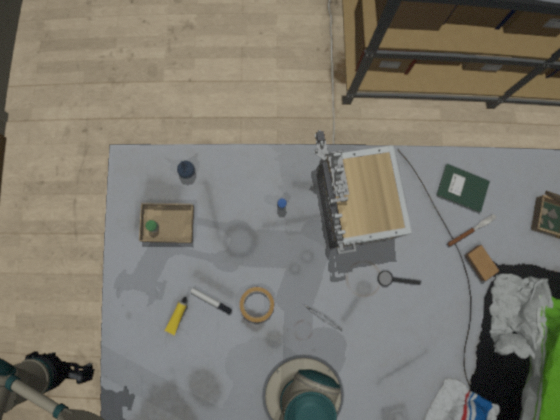

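View pics/side0.png

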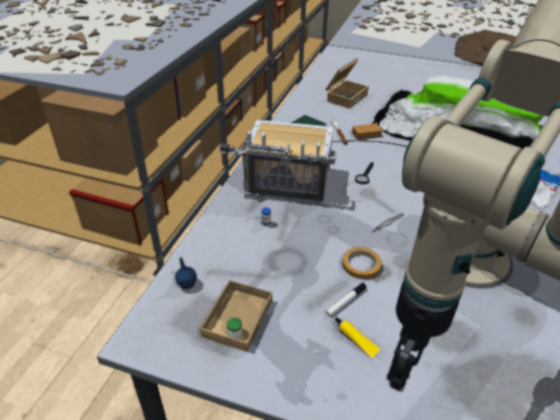

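The top view shows the crate at about (370,195), its gate facing left (+y) with the hinge at the far end (322,150). The stray vial is at (282,203), the tray at (167,224) with its green vial at (152,226), the blower at (187,170) and the lens at (385,280). Next I measure from depth.

```bash
python3 - <<'E'
from h import *
T=dict(np.load('top0.npz')); S=dict(np.load('side0.npz'))
for n,d in(('top',T),('side',S)):
    P,_=cloud(d); ok=d['range_z']>0
    hsv=cv2.cvtColor(d['img'],cv2.COLOR_RGB2HSV)
    tab=ok&(P[...,0]>.1)&(P[...,0]<.75)&(abs(P[...,1])<.6)&(abs(P[...,2])<.015)
    print(n,'table z',np.median(P[tab][:,2]))
    for nm,lo,hi,zr in(('blue cap',(100,120,60),(125,255,255),(.03,.07)),('green',(50,120,40),(85,255,255),(.02,.06))):
        m=cv2.inRange(hsv,lo,hi)>0; m&=ok&(P[...,2]>zr[0])&(P[...,2]<zr[1])&(P[...,0]>.1)&(P[...,0]<.75)&(P[...,1]>-.1)&(P[...,1]<.6)
        k,l,st,c=cv2.connectedComponentsWithStats(m.astype(np.uint8))
        for i in range(1,k):
            if st[i,4]>8:
                q=P[l==i]; print(nm,st[i],np.round(c[i],1),np.round(np.median(q,0),4),np.round((q.min(0)+q.max(0))/2,4))
    # crate roof
    m=ok&(abs(P[...,2]-.15)<.006)&(P[...,1]<.15)&(P[...,1]>-.3)&(P[...,0]>.25)&(P[...,0]<.72)
    m=cv2.morphologyEx(m.astype(np.uint8),cv2.MORPH_OPEN,np.ones((3,3)))
    k,l,st,c=cv2.connectedComponentsWithStats(m);i=1+np.argmax(st[1:,4]);q=P[l==i]
    r=cv2.minAreaRect((q[:,:2]*1000).astype(np.float32));print('roof',r,np.round(cv2.boxPoints(r)),st[i])
    # tray rim
    m=ok&(P[...,2]>.024)&(P[...,2]<.042)&(P[...,1]>.25)&(P[...,1]<.55)&(P[...,0]>.3)&(P[...,0]<.62)&(hsv[...,0]<25)&(hsv[...,1]>50)
    m=m.astype(np.uint8);k,l,st,c=cv2.connectedComponentsWithStats(m);i=1+np.argmax(st[1:,4]);q=P[l==i]
    r=cv2.minAreaRect((q[:,:2]*1000).astype(np.float32));print('tray',r,np.round(cv2.boxPoints(r)),st[i])
    # tall iron
    m=ok&(P[...,2]>.185)&(P[...,2]<.215)&(P[...,1]<.15)&(P[...,1]>-.2)&(P[...,0]>.3)&(P[...,0]<.72)
    k,l,st,c=cv2.connectedComponentsWithStats(m.astype(np.uint8))
    for i in range(1,k):
        if st[i,4]>3: print('tab',st[i],np.round(np.mean(P[l==i],0),4))
v=T['img'][130:265,290:425]; cv2.imwrite('pics/c1.png',cv2.cvtColor(cv2.resize(v,None,fx=4.4,fy=4.4,interpolation=cv2.INTER_CUBIC),cv2.COLOR_RGB2BGR))
v=S['img'][105:215,215:345]; cv2.imwrite('pics/c2.png',cv2.cvtColor(cv2.resize(v,None,fx=5,fy=5,interpolation=cv2.INTER_CUBIC),cv2.COLOR_RGB2BGR))
E
```

```text
top table z 0.0008469026230101849
blue cap [278 199   8   8  45] [281.6 202.8] [0.5434 0.0594 0.0497] [0.5451 0.0607 0.0501]
roof ((552.7803344726562, -167.94204711914062), (242.438720703125, 184.24578857421875), 8.802644729614258) [[ 419.  -95.]
 [ 447. -278.]
 [ 687. -240.]
 [ 658.  -58.]] [ 337  145   74   98 5460]
tray ((472.37139892578125, 390.56634521484375), (71.50902557373047, 151.1358184814453), 0.5627517700195312) [[436. 466.]
 [437. 315.]
 [509. 315.]
 [507. 466.]] [140 216  53  26  98]
tab [333 153   8   5  36] [ 0.6421 -0.0745  0.198 ]
tab [335 168   9   6  36] [ 0.6014 -0.0808  0.1977]
tab [334 214   9   4  24] [ 0.4853 -0.0739  0.2005]
tab [336 230  10   5  34] [ 0.4451 -0.0799  0.1997]
side table z -0.0006576851072778563
blue cap [262 208   8   7  47] [265.5 210.7] [0.5434 0.0634 0.0485] [0.5445 0.061  0.0479]
blue cap [176 265  19  17 210] [184.6 274.2] [0.6421 0.3479 0.0453] [0.6434 0.3451 0.0518]
green [228 319  12  11 112] [233.7 324.1] [0.4805 0.436  0.0383] [0.481  0.4343 0.0378]
roof ((550.3521118164062, -157.47885131835938), (242.9547119140625, 208.57870483398438), 8.435287475585938) [[ 415.  -72.]
 [ 445. -278.]
 [ 686. -243.]
 [ 655.  -36.]] [ 251  120   82   44 2127]
tray ((490.7981872558594, 391.7480773925781), (152.97842407226562, 110.62651824951172), 88.71355438232422) [[434. 317.]
 [544. 314.]
 [548. 467.]
 [437. 469.]] [200 281  72  65 464]
tab [247 131   4   8  29] [ 0.6423 -0.07    0.1955]
tab [262 132   4   9  25] [ 0.6017 -0.0775  0.1953]
tab [301 141   4   9  26] [ 0.4842 -0.0692  0.1953]
tab [316 142   4   9  27] [ 0.4429 -0.0762  0.1957]
```

View pics/c1.png

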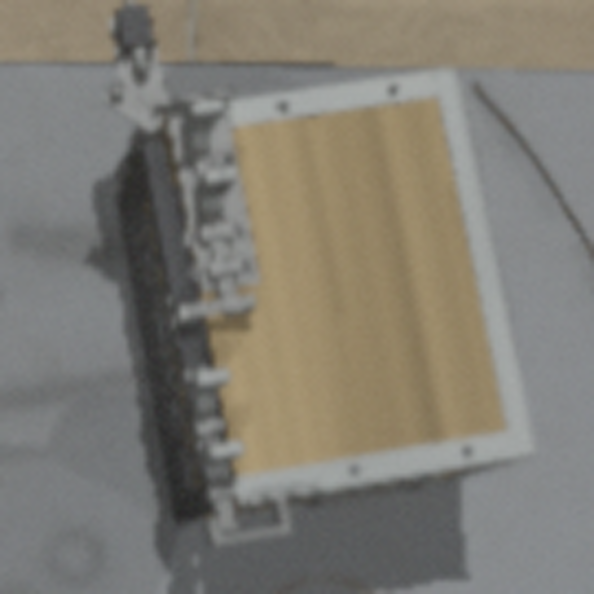

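View pics/c2.png

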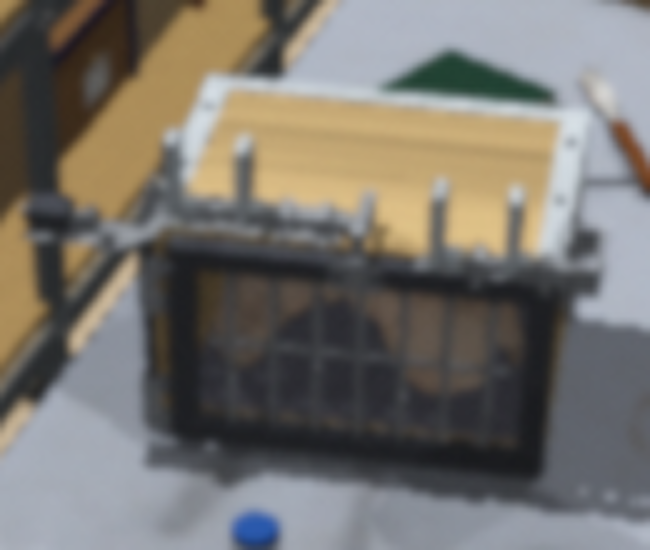

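Both views agree. The tab pairs are at (0.642,-0.072)/(0.601,-0.079) for the transit catch and (0.485,-0.072)/(0.444,-0.078) for the handle, with crate +y at about 8.8°.

```bash
cat > g.py <<'E'
from h import *
def pose():
    s=manip.get_state(); w,x,y,z=s['ee_rot']
    yv=np.array([2*(x*y-w*z),1-2*(x*x+z*z)]); return np.array(s['position']),np.degrees(np.arctan2(yv[1],yv[0])),s
def go(X,yaw):
    p,a,s=pose(); r=np.radians(a); d=np.array(X)-p
    R=np.array([[-np.sin(r),np.cos(r),0],[np.cos(r),np.sin(r),0],[0,0,-1]])
    return np.round(np.r_[R@d/.04,(a-yaw)/10],3).tolist()
E
python3 - <<'E'
from g import *
u=np.array([np.cos(np.radians(8.8)),np.sin(np.radians(8.8)),0])
print(pose()[1]); print(go([.5445,.0607,.15],8.8))
E
```

```text
76.31733247760395
[-12.869, -9.67, 2.48, 6.752]
```

Emit:
{"op": "play_rows", "data": {
  "motion": [
    [-12.87, -9.67, 2.48, 6.75, 70],
    [-12.87, -9.67, 2.48, 6.75, 70],
    [-12.87, -9.67, 2.48, 6.75, 70],
    [-12.87, -9.67, 2.48, 6.75, 70],
    [-12.87, -9.67, 2.48, 6.75, 70]
  ]
}}

```text
clock: 0.72
position: [0.3329, 0.3184, 0.202]
ee_rot: [0.0, 0.557, 0.83, 0.0]
contact_force: [1.0, 0.7, -0.3]
width: 0.07
gripper_force: 0.0
```

```bash
python3 -c "
from g import *
print(pose()[:2],go([.5445,.0607,.15],8.8))"
```

```text
(array([0.33287081, 0.31836806, 0.20201035]), np.float64(22.27340528430622)) [-7.966, 2.454, 1.3, 1.347]
```

Emit:
{"op": "play_rows", "data": {
  "motion": [
    [-7.97, 2.45, 1.3, 1.35, 70],
    [-7.97, 2.45, 1.3, 1.35, 70],
    [-7.97, 2.45, 1.3, 1.35, 70],
    [-7.97, 2.45, 1.3, 1.35, 70],
    [-7.97, 2.45, 1.3, 1.35, 70]
  ]
}}

```text
clock: 1.35
position: [0.5302, 0.0807, 0.1538]
ee_rot: [-0.0, 0.649, 0.761, 0.0]
contact_force: [0.6, 1.1, -0.0]
width: 0.0699
gripper_force: 0.0
```

```bash
python3 -c "
from g import *
print(pose()[:2],go([.5445,.0607,.15],8.8))"
```

```text
(array([0.53017073, 0.08070944, 0.15375986]), np.float64(9.07686679962663)) [-0.55, 0.275, 0.094, 0.028]
```

Emit:
{"op": "play_rows", "data": {
  "motion": [
    [0, 0, 0, 0, 70],
    [0, 0, 0, 0, 70],
    [0, 0, 0, 0, 70]
  ]
}}

```text
clock: 1.72
position: [0.5282, 0.0835, 0.1543]
ee_rot: [-0.0, 0.648, 0.761, -0.0]
contact_force: [-0.4, -0.9, -0.6]
width: 0.07
gripper_force: 0.0
```

```bash
python3 -c "
from g import *
print(pose()[:2],go([.5445,.0607,.07],8.8),go([.5445,.0607,.028],8.8))"
```

```text
(array([0.52822174, 0.08352638, 0.15432959]), np.float64(9.182782420319937)) [-0.628, 0.311, 2.108, 0.038] [-0.628, 0.311, 3.158, 0.038]
```

Emit:
{"op": "play_rows", "data": {
  "motion": [
    [-0.63, 0.31, 0.5, 0.04, 70],
    [-0.63, 0.31, 1.5, 0.04, 70],
    [-0.63, 0.31, 2.5, 0.04, 70],
    [-0.63, 0.31, 3.16, 0.04, 70],
    [-0.63, 0.31, 3.16, 0.04, 70]
  ]
}}

```text
clock: 2.35
position: [0.5432, 0.0608, 0.0266]
ee_rot: [-0.002, 0.651, 0.759, -0.001]
contact_force: [0.5, 0.3, 0.2]
width: 0.0697
gripper_force: 0.0
```

Emit:
{"op": "play_rows", "data": {
  "motion": [
    [0, 0, 0, 0, 20],
    [0, 0, 0, 0, 20],
    [0, 0, 0, 0, 20],
    [0, 0, 0, 0, 20],
    [0, 0, 0, 0, 20]
  ],
  "newtons": 25
}}

```text
clock: 2.98
position: [0.5463, 0.0597, 0.0293]
ee_rot: [0.001, 0.652, 0.759, 0.001]
contact_force: [-1.1, 0.1, 7.1]
width: 0.0262
gripper_force: 24.2
```

```bash
python3 -c "
from g import *
print(pose()[:2],go([.5445,.0607,.12],8.8),go([.490,.363,.10],-1.3))"
```

```text
(array([0.54627922, 0.05968182, 0.02926013]), np.float64(8.683055308603414)) [0.032, -0.04, -2.268, -0.012] [7.708, -0.246, -1.768, 0.998]
```

Emit:
{"op": "play_rows", "data": {
  "motion": [
    [0, 0, -0.4, 0, 20],
    [0, 0, -1.2, 0, 20],
    [0, 0, -2, 0, 20],
    [0, 0, -2.3, 0, 20],
    [0, 0, -2.3, 0, 20]
  ]
}}

```text
clock: 3.6
position: [0.5459, 0.0595, 0.1207]
ee_rot: [0.001, 0.651, 0.759, 0.001]
contact_force: [-1.1, 0.6, -0.2]
width: 0.0266
gripper_force: 24.8
```

```bash
python3 -c "
from g import *
d=grab('top','t1.png');d=grab('side')
p=proj(d,pose()[0])[0].astype(int);v=d['img'][p[1]-60:p[1]+60,p[0]-80:p[0]+80];cv2.imwrite('pics/t2.png',cv2.cvtColor(cv2.resize(v,None,fx=4,fy=4),cv2.COLOR_RGB2BGR))
print(pose(),go([.490,.363,.12],-1.3))"
```

```text
(array([0.54461224, 0.05948877, 0.11897313]), np.float64(8.697624903841575), {'clock': 3.7, 'qpos': array([-1.82466842e-02,  3.42451966e-01,  1.75885472e+00,  5.25230490e-05,
        1.04223563e+00, -1.70075049e-01]), 'qd': array([-0.00042222,  0.00944449,  0.00927277,  0.00210702,  0.00072252,
       -0.00231942]), 'effort': array([ 6.60004502e-03, -4.26444483e+01, -2.11773241e+01, -4.51052147e-04,
       -3.31575063e-02,  6.82846377e-06]), 'position': array([0.54461224, 0.05948877, 0.11897313]), 'ee_rot': array([-7.65513986e-04,  6.51452110e-01,  7.58689131e-01, -6.03983015e-04]), 'contact_force': array([-0.43422496, -0.55943418, -0.15555968]), 'moment': array([-0.02079979,  0.00231983, -0.00890812]), 'gripper_force': 24.788948446512222, 'width': 0.026140797708665654}) [7.707, -0.202, -0.026, 1.0]
```

View pics/t2.png

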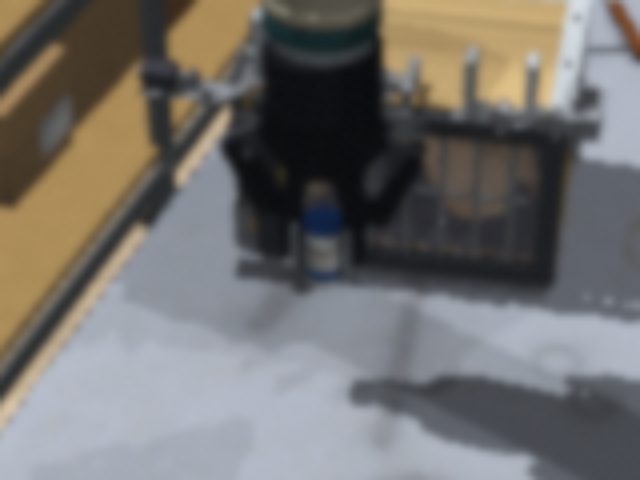

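The vial (blue cap) is held upright between the fingers at crop pixel (322,240). Now over to the tray.

Emit:
{"op": "play_rows", "data": {
  "motion": [
    [1.2, 0, 0, 0.15, 20],
    [2.5, -0.06, 0, 0.35, 20],
    [3.7, -0.1, 0, 0.5, 20],
    [4.9, -0.14, 0, 0.65, 20],
    [6.1, -0.17, 0, 0.8, 20]
  ]
}}

```text
clock: 4.32
position: [0.5006, 0.3008, 0.1182]
ee_rot: [-0.001, 0.703, 0.711, -0.001]
contact_force: [0.4, 0.1, -0.3]
width: 0.0261
gripper_force: 24.8
```

Emit:
{"op": "play_rows", "data": {
  "motion": [
    [1.0, -0.03, 0, 0.13, 20],
    [1.6, -0.03, 0, 0.2, 20],
    [1.6, -0.03, 0, 0.2, 20],
    [1.6, -0.03, 0, 0.2, 20]
  ]
}}

```text
clock: 4.82
position: [0.4992, 0.3626, 0.1186]
ee_rot: [-0.0, 0.715, 0.699, -0.002]
contact_force: [0.6, -0.4, 0.2]
width: 0.0263
gripper_force: 24.8
```

```bash
python3 -c "
from g import *
print(pose()[:2],go([.490,.363,.034],-1.3))"
```

```text
(array([0.4991665 , 0.36258771, 0.11860226]), np.float64(-1.2851508555336648)) [0.005, -0.229, 2.115, 0.001]
```

Emit:
{"op": "play_rows", "data": {
  "motion": [
    [0, -0.23, 0.6, 0, 20],
    [0, -0.23, 1.3, 0, 20],
    [0, -0.23, 1.8, 0, 20],
    [0, -0.23, 2.1, 0, 20],
    [0, -0.23, 2.12, 0, 20]
  ]
}}

```text
clock: 5.45
position: [0.4903, 0.3628, 0.0343]
ee_rot: [-0.0, 0.715, 0.699, -0.001]
contact_force: [0.6, 0.1, -0.6]
width: 0.0265
gripper_force: 24.8
```

Emit:
{"op": "play_rows", "data": {
  "motion": [
    [0, 0, 0.05, 0, 20],
    [0, 0, 0.05, 0, 20]
  ]
}}

```text
clock: 5.7
position: [0.4911, 0.364, 0.0338]
ee_rot: [0.0, 0.715, 0.699, 0.001]
contact_force: [0.6, 0.0, -1.5]
width: 0.0265
gripper_force: 24.8
```

Emit:
{"op": "play_rows", "data": {
  "motion": [
    [0, 0, 0.03, 0, 20],
    [0, 0, 0.03, 0, 20]
  ]
}}

```text
clock: 5.95
position: [0.4907, 0.364, 0.0322]
ee_rot: [0.0, 0.715, 0.699, 0.0]
contact_force: [0.2, -0.1, 0.0]
width: 0.0264
gripper_force: 24.8
```

Emit:
{"op": "play_rows", "data": {
  "motion": [
    [0, 0, 0.03, 0, 20],
    [0, 0, 0.03, 0, 20]
  ]
}}

```text
clock: 6.2
position: [0.4907, 0.3641, 0.0318]
ee_rot: [0.0, 0.715, 0.699, 0.0]
contact_force: [-2.7, -0.7, 4.8]
width: 0.0263
gripper_force: 24.9
```

Contact with the tray floor, so I release by opening moderately.

Emit:
{"op": "play_rows", "data": {
  "motion": [
    [0, 0, 0, 0, 30],
    [0, 0, 0, 0, 40],
    [0, 0, 0, 0, 45],
    [0, 0, 0, 0, 45]
  ]
}}

```text
clock: 6.7
position: [0.4906, 0.3639, 0.0305]
ee_rot: [-0.0, 0.715, 0.699, -0.0]
contact_force: [-0.1, 0.5, 0.0]
width: 0.0449
gripper_force: 0.0
```

Emit:
{"op": "play_rows", "data": {
  "motion": [
    [0, 0, -0.6, 0, 45],
    [0, 0, -1.6, 0, 45],
    [0, 0, -3, 0, 45],
    [0, 0, -4.5, 0, 85],
    [0, 0, -5, 0, 85]
  ]
}}

```text
clock: 7.32
position: [0.4922, 0.3648, 0.2354]
ee_rot: [0.001, 0.715, 0.699, 0.004]
contact_force: [-0.0, -0.4, -0.4]
width: 0.0789
gripper_force: 0.0
```

```bash
python3 -c "
from g import *
print(pose()[:2],go([.6274,-.0745,.24],8.8))"
```

```text
(array([0.49221001, 0.36482097, 0.23542877]), np.float64(-1.2956681510115857)) [-10.904, 3.627, -0.114, -1.01]
```

Emit:
{"op": "play_rows", "data": {
  "motion": [
    [-1.2, 0.4, -0.4, 0, 85],
    [-2.4, 0.8, -0.6, -0.2, 85],
    [-3.7, 1.2, -0.6, -0.4, 85],
    [-5, 1.7, -0.6, -0.6, 85],
    [-6.3, 2.1, -0.6, -0.8, 85]
  ]
}}

```text
clock: 7.95
position: [0.5694, 0.1083, 0.2547]
ee_rot: [0.0, 0.664, 0.748, 0.0]
contact_force: [1.4, 0.7, -0.5]
width: 0.085
gripper_force: 0.0
```

Emit:
{"op": "play_rows", "data": {
  "motion": [
    [-1.3, 0.2, 0, 0, 85],
    [-2.6, 0.4, 0, -0.2, 85],
    [-3.6, 0.6, 0, -0.2, 85],
    [-4.3, 0.7, 0, -0.2, 85],
    [-4.3, 0.7, 0, -0.2, 85]
  ]
}}

```text
clock: 8.57
position: [0.6171, -0.0595, 0.2541]
ee_rot: [-0.0, 0.653, 0.758, -0.0]
contact_force: [0.1, 0.7, -0.2]
width: 0.0849
gripper_force: 0.0
```

```bash
python3 -c "
from g import *
d=grab('side','s3.png')
P,_=cloud(d);hsv=cv2.cvtColor(d['img'],cv2.COLOR_RGB2HSV)
for lo,hi in(((100,120,60),(125,255,255)),((50,120,40),(85,255,255))):
    m=(cv2.inRange(hsv,lo,hi)>0)&(P[...,2]>.025)&(P[...,2]<.07)&(P[...,0]>.42)&(P[...,0]<.56)&(P[...,1]>.3)&(P[...,1]<.48);print(m.sum(),np.median(P[m],0) if m.any() else 0)
print(pose()[:2],go([.6274,-.0745,.23],8.8))"
```

```text
88 [0.48921205 0.36552842 0.05124991]
112 [0.48024838 0.43574576 0.03809432]
(array([ 0.61666882, -0.05802537,  0.25423939]), np.float64(8.603800980813592)) [-0.447, 0.204, 0.606, -0.02]
```

View pics/s3.png

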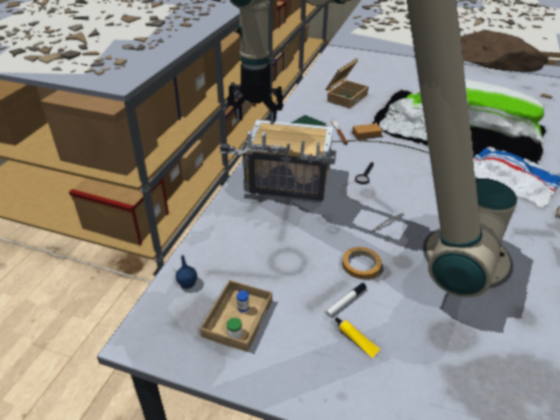

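The stray vial stands in the tray at (242,298), beside the green one at (233,327). Now the transit catch.

Emit:
{"op": "play_rows", "data": {
  "motion": [
    [-0.45, 0.2, 0, 0, 85],
    [-0.45, 0.2, 0.6, 0, 85],
    [-0.45, 0.2, 1.1, 0, 85],
    [-0.45, 0.2, 1.6, 0, 85],
    [-0.45, 0.2, 1.65, 0, 85]
  ]
}}

```text
clock: 9.25
position: [0.6269, -0.0736, 0.1871]
ee_rot: [-0.001, 0.651, 0.759, -0.001]
contact_force: [0.9, -0.3, -0.3]
width: 0.0846
gripper_force: 0.0
```

```bash
python3 -c "
from g import *
print(pose()[:2],go([.6274,-.0745,.187],8.8),pose()[2]['contact_force'])"
```

```text
(array([ 0.62689459, -0.07360475,  0.18714778]), np.float64(8.761930913546742)) [-0.024, 0.009, 0.004, -0.004] [ 0.8957415  -0.29780593 -0.29332997]
```

Emit:
{"op": "play_rows", "data": {
  "motion": [
    [0, 0, 0, 0, 60],
    [0, 0, 0, 0, 45],
    [0, 0, 0, 0, 30],
    [0, 0, 0, 0, 30],
    [0, 0, 0, 0, 30]
  ],
  "newtons": 40
}}

```text
clock: 9.88
position: [0.6291, -0.0738, 0.1905]
ee_rot: [0.002, 0.651, 0.759, 0.002]
contact_force: [2.5, 1.8, 5.2]
width: 0.0361
gripper_force: 46.0
```

Emit:
{"op": "play_rows", "data": {
  "motion": [
    [0, 0, 0, 0, 30],
    [0, 0, 0, 0, 30],
    [0, 0, 0, 0, 30]
  ]
}}

```text
clock: 10.25
position: [0.6291, -0.0739, 0.1904]
ee_rot: [0.002, 0.651, 0.759, 0.002]
contact_force: [2.5, 1.5, 6.1]
width: 0.0363
gripper_force: 46.0
```

Emit:
{"op": "play_rows", "data": {
  "motion": [
    [0, 0, 0, 0, 60],
    [0, 0, 0, 0, 75],
    [0, 0, -0.3, 0, 75],
    [0, 0, -1, 0, 85],
    [0, 0, -1.7, 0, 85]
  ]
}}

```text
clock: 10.88
position: [0.6274, -0.0742, 0.2579]
ee_rot: [-0.0, 0.651, 0.759, -0.0]
contact_force: [0.4, -0.5, -0.5]
width: 0.0853
gripper_force: 0.0
```

```bash
python3 -c "
from g import *
print(pose()[:2],go([.470,-.074,.25],8.8),go([.470,-.074,.188],8.8))"
```

```text
(array([ 0.62742071, -0.07424131,  0.25786241]), np.float64(8.692377759185312)) [0.601, -3.889, 0.197, -0.011] [0.601, -3.889, 1.747, -0.011]
```

Emit:
{"op": "play_rows", "data": {
  "motion": [
    [0.15, -1.2, 0, 0, 85],
    [0.35, -2.4, 0, 0, 85],
    [0.5, -3.4, 0, 0, 85],
    [0.6, -3.89, 0, 0, 85],
    [0.6, -3.89, 0.1, 0, 85]
  ]
}}

```text
clock: 11.5
position: [0.4701, -0.074, 0.2536]
ee_rot: [0.001, 0.652, 0.759, 0.001]
contact_force: [0.5, -0.8, -0.1]
width: 0.085
gripper_force: 0.0
```

```bash
python3 -c "
from g import *
d=grab('side');P,_=cloud(d)
for n in ('top','side'):
    d=grab(n);P,_=cloud(d)
    m=(P[...,2]>.185)&(P[...,2]<.203)&(P[...,1]<-.05)&(P[...,1]>-.1)&(P[...,0]>.55)&(P[...,0]<.68)
    k,l,st,c=cv2.connectedComponentsWithStats(m.astype(np.uint8))
    for i in range(1,k):
        if st[i,4]>5: print(n,st[i],np.round(P[l==i].mean(0),4))
print(pose()[:2],go([.470,-.074,.188],8.8))"
```

```text
top [333 153   8   5  26] [ 0.6419 -0.0736  0.197 ]
top [335 164   8   6  29] [ 0.6122 -0.0796  0.1977]
side [247 131   4   9  30] [ 0.6423 -0.0701  0.1949]
side [258 132   4   8  28] [ 0.6124 -0.0773  0.1945]
(array([ 0.4715017 , -0.07418366,  0.25253245]), np.float64(8.7018018021724)) [0.01, -0.036, 1.613, -0.01]
```

The transit tab separation is now about 30 mm, so that catch is fully squeezed. Now the handle.

Emit:
{"op": "play_rows", "data": {
  "motion": [
    [0, -0.03, 0.4, 0, 85],
    [0, -0.03, 0.8, 0, 85],
    [0, -0.03, 1.2, 0, 85],
    [0, -0.03, 1.6, 0, 85],
    [0, -0.03, 1.6, 0, 85]
  ]
}}

```text
clock: 12.28
position: [0.4693, -0.074, 0.1873]
ee_rot: [-0.001, 0.651, 0.759, -0.0]
contact_force: [-0.1, -0.5, 0.7]
width: 0.0851
gripper_force: 0.0
```

Emit:
{"op": "play_rows", "data": {
  "motion": [
    [0, 0, 0, 0, 60],
    [0, 0, 0, 0, 45],
    [0, 0, 0, 0, 30],
    [0, 0, 0, 0, 30],
    [0, 0, 0, 0, 30]
  ],
  "newtons": 45
}}

```text
clock: 12.9
position: [0.4706, -0.074, 0.1901]
ee_rot: [0.002, 0.651, 0.759, 0.001]
contact_force: [3.6, 2.0, 6.5]
width: 0.037
gripper_force: 47.8
```

Emit:
{"op": "play_rows", "data": {
  "motion": [
    [0, 0, 0, 0, 30],
    [0, 0, 0, 0, 30]
  ]
}}

```text
clock: 13.15
position: [0.4706, -0.074, 0.1902]
ee_rot: [0.002, 0.651, 0.759, 0.001]
contact_force: [2.9, 2.8, 6.1]
width: 0.0371
gripper_force: 47.8
```

Emit:
{"op": "play_rows", "data": {
  "motion": [
    [0.12, 0.002, 0, 0.15, 30],
    [0.237, 0.006, 0, 0.3, 30],
    [0.355, 0.014, 0, 0.45, 30],
    [0.473, 0.025, 0, 0.6, 30],
    [0.473, 0.025, 0, 0.6, 30]
  ]
}}

```text
clock: 13.78
position: [0.469, -0.0554, 0.1902]
ee_rot: [0.002, 0.69, 0.724, 0.001]
contact_force: [3.7, 0.2, 6.0]
width: 0.037
gripper_force: 48.2
```

```bash
cat > st.py <<'E'
from g import *
p,a,s=pose(); r=np.radians(a); y=np.array([np.cos(r),np.sin(r)]);x=np.array([-y[1],y[0]]);f=s['contact_force']
print('tool force x,y,z',f[:2]@x,f[:2]@y,-f[2],'mom',s['moment'],'swing',8.7-a,'hinge est',p[:2]+.181*y,p,s['width'],s['gripper_force'])
E
python3 st.py
```

```text
tool force x,y,z 0.041759584102400805 3.665801690231948 -6.037019394596077 mom [0.07892424 0.41898674 0.26874731] swing 5.948265306147697 hinge est [ 0.64981293 -0.04671932] [ 0.46902164 -0.05540883  0.19015065] 0.036970401261077604 48.20082128047943
```

Emit:
{"op": "play_rows", "data": {
  "motion": [
    [0.237, 0.006, 0, 0.3, 30],
    [0.473, 0.025, 0, 0.6, 30],
    [0.708, 0.056, 0, 0.9, 30],
    [0.941, 0.099, 0, 1.2, 30],
    [1.171, 0.154, 0, 1.5, 30]
  ]
}}

```text
clock: 14.4
position: [0.4736, -0.0085, 0.1901]
ee_rot: [0.002, 0.779, 0.627, 0.002]
contact_force: [6.8, -1.9, 3.7]
width: 0.0368
gripper_force: 49.3
```

```bash
python3 st.py
```

```text
tool force x,y,z -0.4038742600533293 7.035683316543781 -3.6902044174976116 mom [0.0871978  0.31347876 0.35624914] swing 21.048591147840895 hinge est [ 0.65044379 -0.04719546] [ 0.4736313  -0.008487    0.19011831] 0.03675582609212927 49.28600549697876
```

Emit:
{"op": "play_rows", "data": {
  "motion": [
    [0.237, 0.006, 0, 0.3, 30],
    [0.473, 0.025, 0, 0.6, 30],
    [0.708, 0.056, 0, 0.9, 30],
    [0.941, 0.099, 0, 1.2, 30],
    [1.171, 0.154, 0, 1.5, 30]
  ]
}}

```text
clock: 15.02
position: [0.4899, 0.0352, 0.1901]
ee_rot: [0.003, 0.854, 0.52, 0.002]
contact_force: [6.6, -4.7, 3.2]
width: 0.0369
gripper_force: 49.8
```

```bash
python3 st.py
```

```text
tool force x,y,z -1.1877230063196615 8.04750707646825 -3.1709323184117015 mom [-0.17778969  0.19870873  0.48958025] swing 36.01421163898839 hinge est [ 0.65074162 -0.04781861] [0.4899225  0.03523685 0.19010029] 0.03689965194398943 49.82410669326782
```

Emit:
{"op": "play_rows", "data": {
  "motion": [
    [0.237, 0.016, 0, 0.3, 30],
    [0.473, 0.045, 0, 0.6, 30],
    [0.708, 0.085, 0, 0.9, 30],
    [0.941, 0.129, 0, 1.2, 30],
    [1.171, 0.184, 0, 1.5, 30]
  ]
}}

```text
clock: 15.65
position: [0.5173, 0.0738, 0.1901]
ee_rot: [0.002, 0.915, 0.404, 0.002]
contact_force: [4.3, -4.0, 5.0]
width: 0.0366
gripper_force: 48.3
```

```bash
python3 st.py
```

```text
tool force x,y,z -0.03601520898733041 5.914382494748305 -4.988967839415848 mom [0.11275741 0.22544417 0.51139507] swing 51.02422856760545 hinge est [ 0.6511283 -0.0481183] [0.5173066  0.07375356 0.19007669] 0.03655004621979176 48.258731961250305
```

Emit:
{"op": "play_rows", "data": {
  "motion": [
    [0.237, 0.006, 0, 0.3, 30],
    [0.473, 0.025, 0, 0.6, 30],
    [0.708, 0.056, 0, 0.9, 30],
    [0.941, 0.099, 0, 1.2, 30],
    [1.171, 0.154, 0, 1.5, 30]
  ]
}}

```text
clock: 16.27
position: [0.5538, 0.1037, 0.1902]
ee_rot: [0.002, 0.96, 0.281, 0.002]
contact_force: [5.0, -5.5, 3.2]
width: 0.0367
gripper_force: 48.8
```

```bash
python3 st.py
```

```text
tool force x,y,z 1.2521795241920077 7.309894839159928 -3.16510146168926 mom [0.04544426 0.06215349 0.58040433] swing 66.02308709969327 hinge est [ 0.6514967  -0.04864199] [0.55377458 0.10371085 0.19015438] 0.03669656466232967 48.76355230808258
```

Emit:
{"op": "play_rows", "data": {
  "motion": [
    [0.237, 0.016, 0, 0.3, 30],
    [0.473, 0.045, 0, 0.6, 30],
    [0.708, 0.08, 0, 0.9, 30],
    [0.941, 0.124, 0, 1.2, 30],
    [1.171, 0.179, 0, 1.5, 30]
  ]
}}

```text
clock: 16.9
position: [0.5964, 0.1233, 0.1902]
ee_rot: [0.001, 0.988, 0.154, 0.002]
contact_force: [1.8, -4.1, 4.4]
width: 0.037
gripper_force: 47.0
```

Emit:
{"op": "play_rows", "data": {
  "motion": [
    [0.237, 0.006, 0, 0.3, 30],
    [0.473, 0.025, 0, 0.6, 30],
    [0.708, 0.056, 0, 0.9, 30],
    [0.941, 0.099, 0, 1.2, 30],
    [1.095, 0.135, 0, 1.4, 30]
  ]
}}

```text
clock: 17.52
position: [0.6396, 0.131, 0.1902]
ee_rot: [0.001, 0.999, 0.032, 0.002]
contact_force: [2.0, -4.4, 5.0]
width: 0.0367
gripper_force: 46.7
```

Emit:
{"op": "play_rows", "data": {
  "motion": [
    [0, 0, 0, 0, 30],
    [0, 0, 0, 0, 30],
    [0, 0, 0, 0, 30]
  ]
}}

```text
clock: 17.9
position: [0.6393, 0.131, 0.1902]
ee_rot: [0.001, 0.999, 0.033, 0.002]
contact_force: [2.7, -5.3, 4.9]
width: 0.0373
gripper_force: 45.6
```

```bash
python3 st.py; python3 -c "
from g import *
d=grab('top','t9.png');P,_=cloud(d)
S=grab('side','s9.png')
m=np.hstack([d['img'][120:300,110:430],S['img'][100:280,150:470]]);cv2.imwrite('pics/m9.png',cv2.cvtColor(cv2.resize(m,None,fx=1.25,fy=1.25),cv2.COLOR_RGB2BGR))"
```

```text
tool force x,y,z 2.3670098147593075 5.479305645369719 -4.930899587148585 mom [ 0.02347957 -0.10670022  0.65769411] swing 94.93456506563739 hinge est [ 0.65118011 -0.04959816] [0.63929349 0.13101111 0.19018541] 0.03731753102607811 45.554625391960144
```

View pics/m9.png

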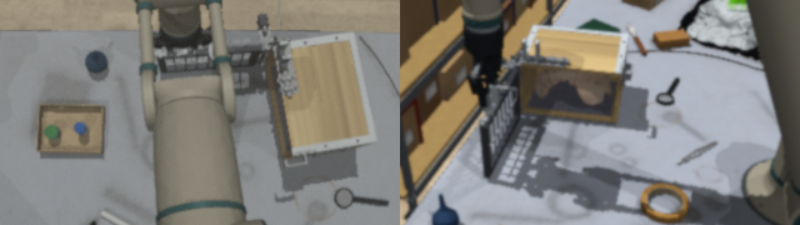

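View pics/s9.png

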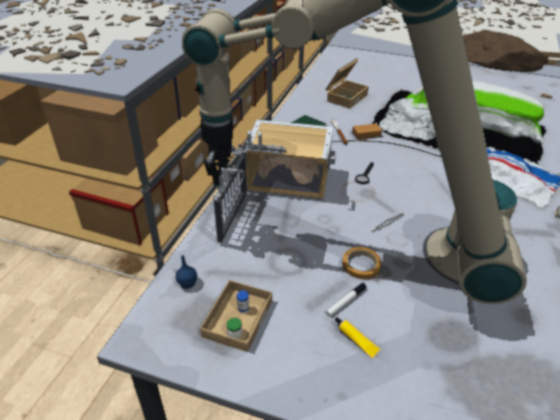

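The gate stands out past square with the handle still gripped. I'll check the gate angle from depth, and the small pale mark near (352,205).

```bash
python3 -c "
from g import *
S=grab('side');P,_=cloud(S)
m=(P[...,2]>.03)&(P[...,2]<.14)&(P[...,1]>.0)&(P[...,1]<.21)&(P[...,0]>.58)&(P[...,0]<.70)
q=P[m][:,:2]; v=cv2.fitLine(q.astype(np.float32),cv2.DIST_HUBER,0,.01,.01).ravel();a=np.degrees(np.arctan2(v[1],v[0]))%180
print(m.sum(),q.min(0),q.max(0),'gate dir',a,'angle',188.7-a)
z=S['img'][190:220,335:370];old=dict(np.load('side0.npz'))['img'][190:220,335:370]
print('mark',np.round(P[200:211:3,348:357:4].reshape(-1,3),3).tolist())
o=dict(np.load('top0.npz'));T=grab('top');c=np.hstack([o['img'][240:300,310:370],T['img'][240:300,310:370]]);cv2.imwrite('pics/k.png',cv2.cvtColor(cv2.resize(c,None,fx=6,fy=6),cv2.COLOR_RGB2BGR))
print(np.round(cloud(T)[0][277,338],3))
"
```

```text
636 [6.21642546e-01 5.28156575e-04] [0.64755628 0.19038071] gate dir 95.070335 angle 93.62966
mark [[0.349, -0.127, -0.002], [0.336, -0.124, 0.004], [0.325, -0.132, 0.001], [0.345, -0.11, 0.0], [0.334, -0.118, -0.003], [0.323, -0.122, -0.003], [0.342, -0.093, 0.002], [0.331, -0.103, -0.002], [0.32, -0.108, -0.003], [0.339, -0.083, -0.001], [0.328, -0.087, -0.0], [0.317, -0.09, 0.0]]
[ 0.335 -0.104 -0.002]
```

View pics/k.png

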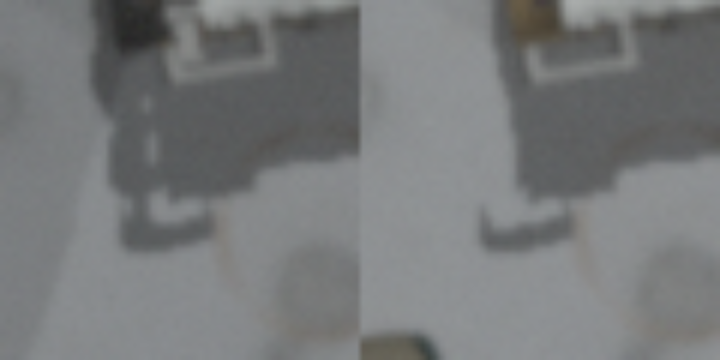

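The mark is only the keeper's shadow, flat on the table and there from the start. The gate is at about 94°, so I hand in.

```bash
python3 -c "
from rig import manip
print(manip.sign_off())"
```

```text
the job is handed in; nothing more can be done
None
```

The job is handed in: the stray vial stands in the tray beside the other vial, the transit bolt is drawn, and the gate is held open at about 94° with its handle still squeezed; the arm took about 18 s, and I saw none of the other loose things moved.

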